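# Stow the slicer plate in its storage case

## Task

The green slicer plate is lying loose on the flat deck of its grey storage case. Slide it along the deck to its cutout, without lifting it off the case, and press it down against the grip of the orange nubs until the whole plate is fully home in the cutout, level with the deck, then let go. Leave the mug and the tin where they stand.

Things in the scene. Friction and masses are not known exactly. Their poses are not given: they have to be found in the camera images.
- case: Grey storage case, fixed; x -165 to 145 mm, y -94 to 85 mm, origin on the worktop, z up; its x points roughly to the robot's right. Flat slippery deck 22 mm above the worktop at the -x end. The plate's lane runs along +x at y = -25 mm to the cutout at the +x end. A peeler, part of the case, lies in a slot on the +y side.
- cutout (a point): Middle of the cutout's floor (case x 75, y -25, z 10 mm), axes as the case's. Cutout: rectangle 116 x 83 mm, 12 mm deep, with a notch 33 mm long, 40 mm wide out of its -x side for the tab. The plate is home when its origin is here (3 mm play along x, 1.5 along y) and its axes agree with the case's.
- funnel (a point): Middle of the mouth of a funnel on the deck (case x -9, y -25, z 22 mm). White lips, 5 mm high, 8 mm wide, run along both sides of the lane: 104 mm apart along the deck as far as here, then they slant in to the cutout's long walls and run on along them, 83 mm apart.
- stop (a point): Middle of the foot of the white end lip across the lane, 5 mm high, in line with the cutout's far (+x) wall (case x 133, y -25, z 22 mm): a plate slid along the lane against it is over the cutout, within its 3 mm play.
- nub (a point): Middle of the cutout's +y long wall. Four orange sprung nubs, two in each long wall, 34 mm either side of its middle, hold the plate up about 6 mm short of home under its own weight. Pressed past them with roughly 5 to 15 N on its middle it drops home and they grip its edges. Pressed at one end, that end goes down first.
- plate: Loose green slicer plate with steel blades, about 0.16 kg: rectangle 110 (its x) x 80 mm (y), 12 mm thick, rounded tab 34 mm wide sticking out 30 mm at -x. Origin mid-underside of the rectangle, z up. Flat top: fingertips pressing on it with about 8 N drag it; near the tab end it stays level till over the cutout. Starts on the deck, tab away from the cutout, within 0.1 rad of the lane.
- mug: Loose white mug with a handle, 83 x 113 x 93 mm, origin in the middle of its underside, to the left of the case.
- tin: Loose food tin, 75 mm across and 58 mm high, origin in the middle of its underside, to the right of the case.
Mind the look-alikes: they are no part of the job. Leave any blue look-alike of the plate alone.

How it is judged:
By the outcome, as a careful person would: the job done as asked, in the order asked, and still so for the second after the job is handed in, with the robot touching nothing.
It also fails if it takes over 51 s, if anything falls off the work surface, if the arm or the gripper's body presses on something with over 40 N, if the wrist force passes 120 N, or if a joint passes its speed limit or range.

## Robot

A 6-joint arm with a two-finger parallel gripper is mounted at the origin on a cart in front of the work surface, level with it; the furniture and walls round the work are solid. World frame = base frame: x ahead of the robot, y to its left, z up, the work surface at z = 0. Lengths are in m, angles in rad, forces in N, time in s.
With the tool pointing down it reaches from about 0.275 to 0.85 m from the base axis. Payload 5.2 kg.
Tool frame: the origin (TCP) lies at the very end of the fingers, on their centre line; the grasp point (between the pads) lies 19 mm behind it; z points along the fingers, y is the line along which they close (so a half turn about z gives the same grasp; the last joint's range is limited). The gripper opens to 85 mm and grips with 20 to 120 N. Pads are 22 mm wide; open, the fingers measure 114 mm over their backs; the gripper's body (76 mm by 85 mm) begins 54 mm behind the grasp point. The pads swing forward as they close: fully open they stand 13 mm farther back than shut.
Start: joints at [-1.469, 0.259, 1.535, -0, 1.348, -0.203], TCP at [0.165, -0.525, 0.231] pointing down, gripper open.
Joint ranges: [-3.14, 3.14], [-0.91, 2.08], [0.19, 2.58], [-1.22, 4.36], [0.22, 2.71], [-3.12, 3.12]. Speed limits (rad/s): [2.57, 2.57, 3.14, 3.14, 3.14, 3.14].

## Interface

Orientations are given as [roll, pitch, yaw] about the fixed x, y, z axes, in that order (R = Rz(yaw) Ry(pitch) Rx(roll)).
In Python, from station import manip gives the robot as it stands.
- The arm moves only by the shell command python3 -m crank 'ROWS'. ROWS is JSON, one flat list of numbers, 7 for each row, row after row: the shift along the tool's x, y, z normalised to -1 to 1, where 1 is 30 cm, then the turn, a rotation vector about the tool's x, y, z normalised to -1 to 1, where 1 is 60 degrees, then the closure, from -1 (fully open) to 1 (shut). In form: [tx, ty, tz, rx, ry, rz, hand, tx, ty, tz, rx, ry, rz, hand, ...]. A call has 1 to 10 rows; each row is the pose to reach, as a shift and turn from the pose commanded when the call began, along the tool's axes at that moment; what a row does not reach only later rows make up. A row lasts 1/12 s, in which the tool goes at most 41.7 mm and 7.16 degrees, less where a joint would pass 70% of its speed; a pose out of reach is approached as far as the arm can. A call with a number of a shift or a turn outside -1 to 1 is refused whole. A call with a gripper value outside its range is refused whole. The fingers move at their own pace and stop on an object; the grip force is fixed at half the most. Time passes only in rows, so rows that repeat a pose let the fingers close. It gives the time, the measured TCP pose, the force, the opening and the grip force at its end, in the units of the state.
- manip.sense(): the state, without advancing time (a new reading comes with each control period).
- manip.read_camera(name): name is "scene" or "top" or "wrist"; returns a dict with "pixels" (480x640x3 uint8, red, green, blue), "vfov" (degrees; the focal length in pixels is half the picture's height over the tangent of half this angle, whatever the lens; pixels are square), "cx", "cy" (the principal point, pixels), "R" (3x3) and "t" (3): a world point X has camera coordinates R X + t. Camera axes: x right, y down, z forward; pixel columns grow to the right and rows downward; lengths in m; the calibration is good to about 2 mm. A picture is of the moment at which its call begins. There is no depth.
- manip.close_job(): hands the job in; it is judged then, once.
The state is a dict: "t": time; "joint_positions": joint angles; "dq": joint speeds; "effort": joint torques, N m; "tool_pos": TCP position; "tcp_rot": TCP orientation; "wrist_force": force on the tool from outside, world axes, zero at the start; "wrist_torque": the same for the moment, N m; "width": finger opening in m; "gripper_force": force on a finger pad.
Only numpy, scipy, OpenCV 4.12 (cv2) and the standard library are available. Lean on these libraries where they do the work, as an engineer would, in place of code of your own. Each camera call takes 0.05 s, during which the arm holds its last target. There are 200 camera calls.

## Working session

There is one attempt and no reset: what is moved stays moved. The work goes in short steps, Python scripts to look and compute and a shell command to move; the robot and the scene stay as the last step left them, time stands still between calls to the robot, and variables do not carry over. Pictures are saved under pics/ and viewed, at most 10 in all, crops included, and the job is handed in when it is done.

```bash
mkdir -p pics
python3 - <<'E'
from station import manip
import cv2,numpy as np,pickle
s=manip.sense();print({k:np.round(v,3).tolist() for k,v in s.items()})
for n in ("scene","top"):
    c=manip.read_camera(n);pickle.dump(c,open(f"pics/{n}.pkl","wb"))
    cv2.imwrite(f"pics/{n}0.png",c["pixels"][:,:,::-1]); print(n,c["vfov"],c["cx"],c["cy"],np.round(-c["R"].T@c["t"],3))
E
```

```text
{'t': 0.0, 'joint_positions': [-1.469, 0.259, 1.536, 0.0, 1.348, -0.203], 'dq': [0.001, -0.002, 0.001, -0.001, -0.0, -0.001], 'effort': [0.001, -44.603, -29.057, -0.001, 0.012, 0.0], 'tool_pos': [0.165, -0.524, 0.23], 'tcp_rot': [-3.14, -0.0, 0.305], 'wrist_force': [-0.48, 0.407, 0.858], 'wrist_torque': [-0.052, -0.019, -0.057], 'gripper_force': 0.0, 'width': 0.085}
scene 51.13614133892277 314.66344341903874 238.9477726819225 [-0.041  0.797  1.046]
top 51.0087482045368 322.87141542585647 228.90073518596668 [0.394 0.036 1.211]
```

View pics/top0.png

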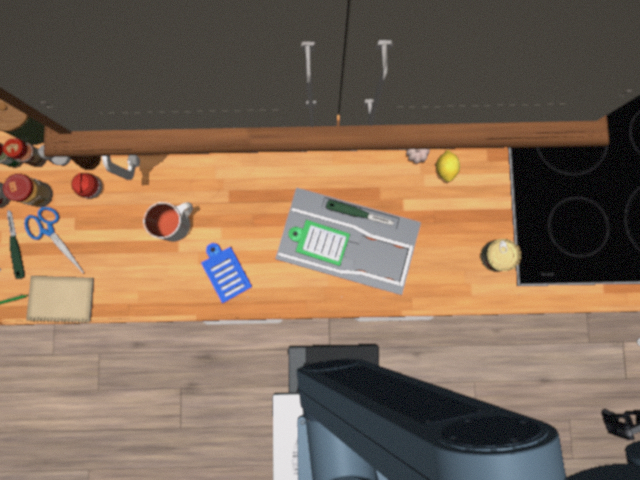

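View pics/scene0.png

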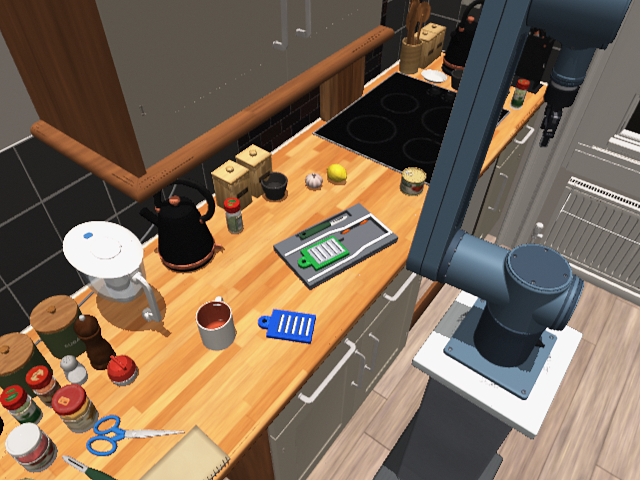

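The candidates in the top picture are the green plate on the grey case at (323,243), the loose blue look-alike at (227,273), and the dark green peeler in its slot at (345,208). I choose the green plate lying on the case, with its round tab at (297,234). The mug is at (165,220) and the tin at (502,255).

```bash
cat > h.py <<'E'
import numpy as np,cv2,pickle
def f(c): return 240/np.tan(np.radians(c["vfov"]/2))
def ray(c,uv,z):
    uv=np.atleast_2d(uv).astype(float);F=f(c)
    d=np.c_[(uv[:,0]-c["cx"])/F,(uv[:,1]-c["cy"])/F,np.ones(len(uv))]@c["R"]
    o=-c["R"].T@c["t"]
    return (o+d*((z-o[2])/d[:,2])[:,None])[:,:2]
def big(m):
    cs,_=cv2.findContours(m.astype(np.uint8),cv2.RETR_EXTERNAL,cv2.CHAIN_APPROX_NONE)
    return max(cs,key=cv2.contourArea)
def green(c):
    h=cv2.cvtColor(c["pixels"],cv2.COLOR_RGB2HSV)
    return (abs(h[...,0].astype(int)-65)<15)&(h[...,1]>130)&(h[...,2]>90)
def plate(c,z):
    """origin xy and x-axis yaw from the green contour: opening removes the tab"""
    P=(ray(c,big(green(c))[:,0],z)*2000).round()  # 0.5mm grid
    o=P.min(0)-60;Q=(P-o).astype(np.int32)
    m=np.zeros((Q.max(0)+60)[::-1],np.uint8);cv2.fillPoly(m,[Q],1)
    b=cv2.morphologyEx(m,cv2.MORPH_OPEN,cv2.getStructuringElement(2,(91,91)))
    r=cv2.minAreaRect(big(b)); box=cv2.boxPoints(r)
    cen=np.array(r[0]); M=cv2.moments(m); full=np.array([M["m10"],M["m01"]])/M["m00"]
    e=[box[1]-box[0],box[2]-box[1]];e=max(e,key=np.linalg.norm);e=e/np.linalg.norm(e)
    if e@(full-cen)>0:e=-e
    return (cen+o)/2000,np.arctan2(e[1],e[0]),np.array(r[1])/2
E
python3 - <<'E'
from h import *
c=pickle.load(open("pics/top.pkl","rb"))
h=cv2.cvtColor(c["pixels"],cv2.COLOR_RGB2HSV)
m=((h[...,1]<60)&(h[...,2]>70)).astype(np.uint8);m[:185]=0;m[297:]=0;m[:,:270]=0;m[:,425:]=0
m|=0
k=cv2.convexHull(big(m))
r=cv2.minAreaRect(ray(c,k[:,0],0.022).astype(np.float32));print(r);print(cv2.boxPoints(r))
print(plate(c,.034))
s=pickle.load(open("pics/scene.pkl","rb"));print(plate(s,.034))
cv2.imwrite("pics/crop0.png",cv2.resize(c["pixels"][180:300,270:430,::-1],(800,600),interpolation=2))
E
```

```text
((0.5044984817504883, -0.02714700996875763), (0.3086478114128113, 0.17764174938201904), 72.84752655029297)
[[ 0.37411556 -0.14841244]
 [ 0.5438564  -0.20080176]
 [ 0.6348814   0.09411842]
 [ 0.46514058  0.14650774]]Traceback (most recent call last):
  File "<stdin>", line 8, in <module>
  File "h.py", line 20, in plate
    r=cv2.minAreaRect(big(b)); box=cv2.boxPoints(r)
                      ~~~^^^
  File "h.py", line 10, in big
    return max(cs,key=cv2.contourArea)
ValueError: max() iterable argument is empty
```

Run:
```python
import re
s=open('h.py').read()
s=s.replace("&(h[...,1]>130)&(h[...,2]>90)","&(h[...,1]>130)&(h[...,2]>S)").replace("def green","S=90\ndef green")
open('h.py','w').write(s)
from h import *
c=pickle.load(open("pics/top.pkl","rb"))
h=cv2.cvtColor(c["pixels"],cv2.COLOR_RGB2HSV)
print(h[225:262:6,305],h[230,290:350:6])
cv2.imwrite("pics/crop0.png",cv2.resize(c["pixels"][180:300,270:430,::-1],(800,600),interpolation=2))
for n in("top","scene"):
  c=pickle.load(open(f"pics/{n}.pkl","rb"));k=big(green(c));print(n,cv2.boundingRect(k),cv2.contourArea(k))
```

```text
[[ 67 131 189]
 [ 67 143 194]
 [ 66 112 194]
 [ 76  17 222]
 [ 81  12 215]
 [ 74  44 152]
 [150   1 225]] [[ 67 126 182]
 [ 69 131 196]
 [ 67 136 191]
 [ 68  80 201]
 [135   5 208]
 [108  15 208]
 [ 71  43 203]
 [ 67 131 194]
 [ 67 104 172]
 [ 95  10 158]]
top (290, 221, 59, 44) 191.5
scene (298, 236, 51, 33) 911.5
```

View pics/crop0.png

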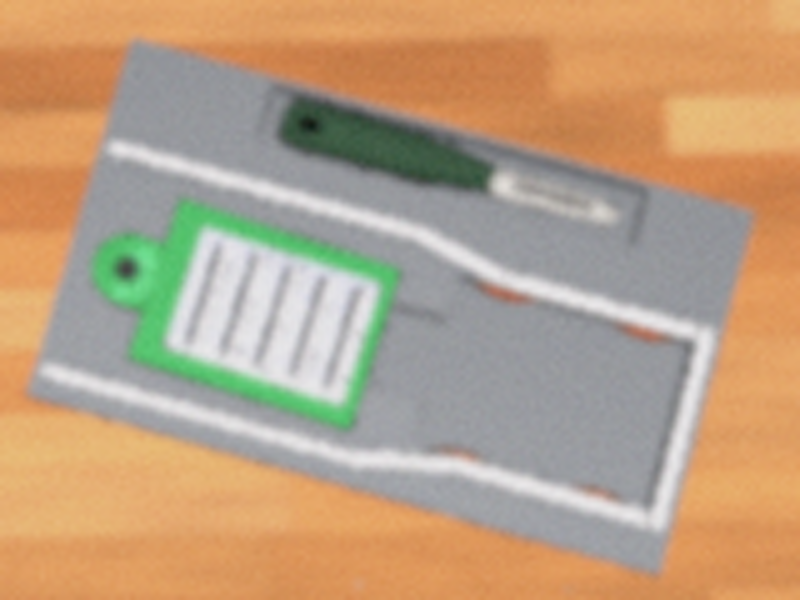

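The crop shows the green plate in the lane of the case. Its rectangle spans about (180,200) to (355,425), its tab hole is at (125,268), and the empty cutout with orange nubs is to the right. This is the right plate.

```bash
sed -i 's/h\[...,1\]>130/h[...,1]>70/' h.py
cat >> h.py <<'E'
YC=np.radians(72.85-180); Rc=np.array([[np.cos(YC),-np.sin(YC)],[np.sin(YC),np.cos(YC)]])
C0=np.array([.5045,-.0271])-Rc@[-.010,-.0045]
def tocase(p): return (np.atleast_2d(p)-C0)@Rc*1000
def toworld(p): return np.atleast_2d(p)/1000@Rc.T+C0
E
python3 - <<'E'
from h import *
for n in("top","scene"):
  c=pickle.load(open(f"pics/{n}.pkl","rb"));p,y,w=plate(c,.034);print(n,p,tocase(p),y,y-YC,w)
print(C0,YC); print(toworld([75,-25]),toworld([-9,-25]))
E
```

```text
top [0.50159082 0.03790884] [[-71.26045183 -26.44926344]] -1.914602 -0.04448174773258273 [117.56279755  78.30545807]
scene [0.50175117 0.03769461] [[-71.10302855 -26.2328669 ]] -1.8985349 -0.028414600477638885 [119.69101715  79.65198517]
[ 0.50585117 -0.03798229] -1.870120293511924
[[ 0.4598472  -0.10227564]] [[ 0.48461664 -0.02201061]]
```

```bash
cat >> h.py <<'E'
from scipy.spatial.transform import Rotation as Ro
def go(cx,cy,z,yaw=YC+np.pi):
    from station import manip
    s=manip.sense(); R=Ro.from_euler('xyz',s["tcp_rot"]); T=np.r_[toworld([cx,cy])[0],z]
    G=Ro.from_euler('xyz',[np.pi,0,yaw])
    print("t",round(s["t"],2),"tcp",np.round(s["tool_pos"],4),"case",tocase(s["tool_pos"][:2]).round(1),"F",np.round(s["wrist_force"],1),"w",s["width"])
    print("shift",np.round(R.inv().apply(T-s["tool_pos"])/.3,4),"turn",np.round((R.inv()*G).as_rotvec()/np.radians(60),4))
E
python3 -c "
from h import *
go(-124,-25,.15)"
```

```text
t 0.1 tcp [ 0.165  -0.5241  0.2305] case [[ 565.1 -182.3]] F [-0.1  0.7 -0.6] w 0.08548204201254295
shift [ 1.7362 -1.592   0.2717] turn [-0.0013 -0.001  -0.9231]
```

```bash
python3 -m crank '[0.87,-0.8,0.05,0,0,-0.923,1, 0.87,-0.8,0.05,0,0,-0.923,1, 0.87,-0.8,0.05,0,0,-0.923,1, 0.87,-0.8,0.05,0,0,-0.923,1, 0.87,-0.8,0.05,0,0,-0.923,1, 0.87,-0.8,0.05,0,0,-0.923,1, 0.87,-0.8,0.05,0,0,-0.923,1, 0.87,-0.8,0.05,0,0,-0.923,1, 0.87,-0.8,0.05,0,0,-0.923,1, 0.87,-0.8,0.05,0,0,-0.923,1]'; python3 -c "
from h import *
go(-124,-25,.15)"
```

```text
t: 0.93
tool_pos: [0.343, -0.2132, 0.2159]
tcp_rot: [-3.141, -0.002, 1.276]
wrist_force: [-1.0, -0.4, 0.4]
width: 0.0002
gripper_force: 0.0
t 0.93 tcp [ 0.343  -0.2132  0.2159] case [[ 215.5 -104. ]] F [-1.  -0.4  0.4] w 0.00015313354786655045
shift [1.1298 0.2687 0.222 ] turn [-0.0006 -0.0021  0.0045]
```

```bash
python3 -m crank '[1,0.268,0,0,0,0.004,1, 1,0.268,0,0,0,0.004,1, 1,0.268,0,0,0,0.004,1, 1,0.268,0,0,0,0.004,1, 1,0.268,0,0,0,0.004,1, 1,0.268,0,0,0,0.004,1, 1,0.268,0,0,0,0.004,1, 1,0.268,0,0,0,0.004,1, 1,0.268,0,0,0,0.004,1]'
python3 - <<'E'
from h import *
from station import manip
go(-124,-25,.045)
c=manip.read_camera("wrist");pickle.dump(c,open("pics/w1.pkl","wb"));cv2.imwrite("pics/w1.png",c["pixels"][:,:,::-1])
try: p,y,w=plate(c,.034);print(tocase(p),y-YC,w)
except Exception as e: print(e)
E
```

```text
t: 1.68
tool_pos: [0.5091, 0.0481, 0.2158]
tcp_rot: [3.142, -0.001, 1.271]
wrist_force: [0.2, 0.1, -0.1]
width: 0.0001
gripper_force: 0.0
t 1.68 tcp [0.5091 0.0481 0.2158] case [[-83.2 -22.2]] F [ 0.2  0.1 -0.1] w 0.00011461812269241153
shift [ 0.1353 -0.0093  0.5694] turn [ 0.     -0.001  -0.0008]
[[-71.1598918  -26.66107697]] -0.0354130202392966 [117.73358154  78.94761658]
```

View pics/w1.png

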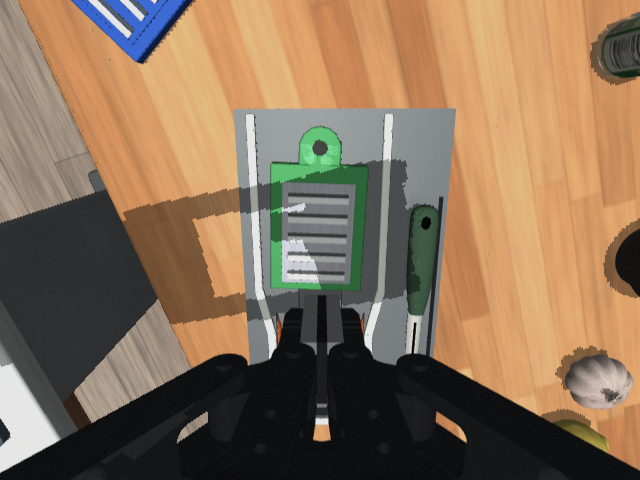

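The wrist view shows the plate in the lane (rectangle from about (271,163) to (366,292), tab hole at (320,148)), turned by about -0.035 rad. The front edge puts its origin near case (-67,-26.5). I will press just at the tab root.

```bash
python3 -m crank '[0.135,-0.009,0.25,0,0,0,1, 0.135,-0.009,0.4,0,0,0,1, 0.135,-0.009,0.56,0,0,0,1, 0.135,-0.009,0.56,0,0,0,1, 0.135,-0.009,0.56,0,0,0,1, 0.135,-0.009,0.58,0,0,0,1, 0.135,-0.009,0.585,0,0,0,1, 0.135,-0.009,0.59,0,0,0,1]'; python3 -c "
from h import *
go(-124,-25,.034)"
```

```text
t: 2.4
tool_pos: [0.5186, 0.084, 0.0412]
tcp_rot: [3.138, -0.001, 1.266]
wrist_force: [-0.0, 0.2, -0.3]
width: -0.0001
gripper_force: 0.0
t 2.4 tcp [0.5186 0.084  0.0412] case [[-120.3  -23.8]] F [-0.   0.2 -0.3] w -5.816937955542002e-05
shift [ 0.0124 -0.0042  0.0241] turn [ 0.0032 -0.0006 -0.0051]
```

```bash
python3 -m crank '[0,0,0.01,0,0,0,1, 0,0,0.013,0,0,0,1, 0,0,0.016,0,0,0,1, 0,0,0.019,0,0,0,1, 0,0,0.019,0,0,0,1, 0,0,0.019,0,0,0,1]'
```

```text
t: 2.9
tool_pos: [0.5172, 0.085, 0.0341]
tcp_rot: [3.141, -0.0, 1.267]
wrist_force: [-0.8, -1.1, 3.7]
width: 0.0002
gripper_force: 1.4
```

```bash
python3 -m crank '[0,0,0.004,0,0,0,1, 0,0,0.004,0,0,0,1, -0.02,0,0.004,0,0,0,1, -0.04,0,0.004,0,0,0,1, -0.06,0,0.004,0,0,0,1, -0.08,0,0.004,0,0,0,1,-0.10,0,0.004,0,0,0,1,-0.10,0,0.004,0,0,0,1]'
python3 - <<'E'
from h import *
from station import manip
go(-124,-25,.034)
for n in("top","wrist","scene"):
    c=manip.read_camera(n);cv2.imwrite(f"pics/{n}2.png",c["pixels"][:,:,::-1])
    k=big(green(c));P=tocase(ray(c,k[:,0],.034))
    print(n,cv2.contourArea(k),"tab end x",P[:,0].min().round(1),"front x",P[:,0].max().round(1))
E
```

```text
t: 3.57
tool_pos: [0.5096, 0.0557, 0.034]
tcp_rot: [3.138, -0.001, 1.267]
wrist_force: [-0.6, -1.9, 9.7]
width: -0.0
gripper_force: 5.0
t 3.57 tcp [0.5096 0.0557 0.034 ] case [[-90.6 -24. ]] F [-0.6 -1.9  9.7] w -3.631156305757807e-05
shift [ 0.1114 -0.0037  0.0002] turn [ 0.0039 -0.0006 -0.0043]
top 108.5 tab end x -17.0 front x 19.7
wrist 7830.0 tab end x -121.4 front x -66.2
scene 179.0 tab end x -119.0 front x 19.8
```

```bash
python3 -m crank '[-0.02,0,0,0,0,0,1, -0.04,0,0,0,0,0,1, -0.06,0,0,0,0,0,1, -0.08,0,0,0,0,0,1, -0.10,0,0,0,0,0,1, -0.12,0,0,0,0,0,1, -0.14,0,0,0,0,0,1, -0.16,0,0,0,0,0,1, -0.16,0,0,0,0,0,1]'
python3 - <<'E'
from h import *
from station import manip
go(-42,-25,.034)
c=manip.read_camera("scene");cv2.imwrite("pics/s3.png",cv2.resize(c["pixels"][180:300,250:410,::-1],(800,600),interpolation=2))
P=tocase(ray(c,np.argwhere(green(c)[180:300,250:410])[:,::-1]+[250,180],.034));P=P[P[:,1]<25]
print(P.min(0),P.max(0))
E
```

```text
t: 4.47
tool_pos: [0.4953, 0.0096, 0.034]
tcp_rot: [3.137, -0.0, 1.267]
wrist_force: [-1.0, -2.4, 10.6]
width: -0.0002
gripper_force: 5.1
t 4.47 tcp [0.4953 0.0096 0.034 ] case [[-42.4 -24.1]] F [-1.  -2.4 10.6] w -0.00015380506196216608
shift [-0.0013 -0.003   0.0001] turn [ 0.0041 -0.0003 -0.0043]
[-70.47375916 -68.06444189] [68.09569674 15.42545472]
```

View pics/s3.png

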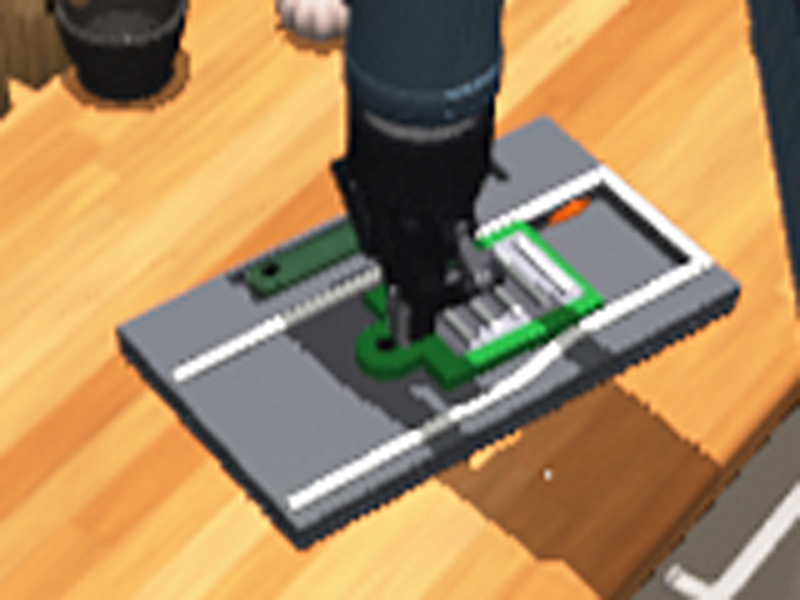

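The plate's front is at case x≈68. Its leading -y corner at (600,300) runs along the near lip, and the plate is level. I continue.

```bash
python3 -m crank '[-0.02,0,0,0,0,0,1, -0.04,0,0,0,0,0,1, -0.06,0,0,0,0,0,1, -0.08,0,0,0,0,0,1, -0.10,0,0,0,0,0,1, -0.12,0,0,0,0,0,1, -0.14,0,0,0,0,0,1, -0.14,0,0,0,0,0,1]'
python3 - <<'E'
from h import *
from station import manip
go(-42,-25,.034)
c=manip.read_camera("scene");cv2.imwrite("pics/s4.png",cv2.resize(c["pixels"][180:300,250:410,::-1],(800,600),interpolation=2))
P=tocase(ray(c,np.argwhere(green(c)[180:300,250:410])[:,::-1]+[250,180],.034));P=P[P[:,1]<15]
print(P.min(0),P.max(0))
E
```

```text
t: 5.18
tool_pos: [0.4827, -0.0306, 0.034]
tcp_rot: [3.137, 0.0, 1.267]
wrist_force: [-0.9, -2.0, 10.6]
width: -0.0003
gripper_force: 5.2
t 5.18 tcp [ 0.4827 -0.0306  0.034 ] case [[ -0.2 -24.3]] F [-0.9 -2.  10.6] w -0.00027595445376412726
shift [ 1.392e-01 -3.100e-03  1.000e-04] turn [ 0.0041  0.0001 -0.0043]
[-27.4944439  -67.84111643] [109.98387111  14.99819493]
```

View pics/s4.png

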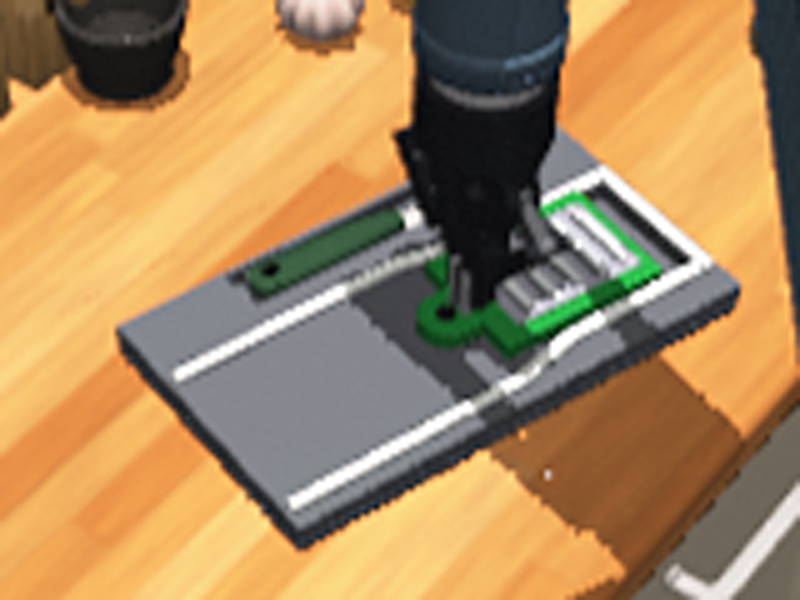

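It slides straight and level; the front edge is at x≈110, about 20 mm short of the stop. Next come slow steps to the stop.

```bash
python3 -m crank '[-0.015,0,0,0,0,0,1, -0.03,0,0,0,0,0,1, -0.045,0,0,0,0,0,1, -0.055,0,0,0,0,0,1,-0.055,0,0,0,0,0,1]';  python3 -m crank '[-0.006,0,0,0,0,0,1, -0.012,0,0,0,0,0,1, -0.012,0,0,0,0,0,1]'
python3 - <<'E'
from h import *
from station import manip
go(-42,-25,.034)
c=manip.read_camera("scene");cv2.imwrite("pics/s5.png",cv2.resize(c["pixels"][180:300,250:410,::-1],(800,600),interpolation=2))
P=tocase(ray(c,np.argwhere(green(c)[180:300,250:410])[:,::-1]+[250,180],.034));P=P[P[:,1]<15]
print(P.min(0),P.max(0))
E
```

```text
t: 5.65
tool_pos: [0.478, -0.046, 0.0341]
tcp_rot: [3.137, -0.0, 1.267]
wrist_force: [-1.0, -0.3, 10.5]
width: 0.0003
gripper_force: 5.5
t: 5.9
tool_pos: [0.4757, -0.0489, 0.033]
tcp_rot: [3.14, 0.0, 1.267]
wrist_force: [-0.6, 0.6, 0.8]
width: 0.0
gripper_force: 0.0
t 5.9 tcp [ 0.4757 -0.0489  0.033 ] case [[ 19.4 -25.6]] F [-0.6  0.6  0.8] w 2.2292868272433935e-05
shift [ 0.2046  0.0012 -0.0033] turn [ 0.0016  0.     -0.004 ]
[-13.84049103 -68.96657971] [124.07290034   7.59506181]
```

```bash
python3 -m crank '[0,0,-0.1,0,0,0,1, 0.1,0,-0.2,0,0,0,1, 0.2,0,-0.3,0,0,0,1, 0.2,0,-0.3,0,0,0,1, 0.2,0,-0.3,0,0,0,1, 0.2,0,-0.3,0,0,0,1]'
python3 - <<'E'
from h import *
from station import manip
go(75,-25,.06)
a=manip.read_camera("scene")["pixels"][190:290,270:405,::-1]
c=manip.read_camera("wrist");b=c["pixels"][:,120:560,::-1]
cv2.imwrite("pics/s6.png",np.hstack([cv2.resize(a,(400,500),interpolation=2),cv2.resize(b,(400,500))]))
E
```

```text
t: 6.45
tool_pos: [0.4922, 0.0088, 0.1218]
tcp_rot: [-3.141, 0.001, 1.268]
wrist_force: [0.1, 0.4, -0.2]
width: 0.0007
gripper_force: 0.0
t 6.45 tcp [0.4922 0.0088 0.1218] case [[-40.6 -26.8]] F [ 0.1  0.4 -0.2] w 0.0006805529893169078
shift [-0.3854  0.0074  0.2062] turn [-0.001   0.0005 -0.0029]
```

View pics/s6.png

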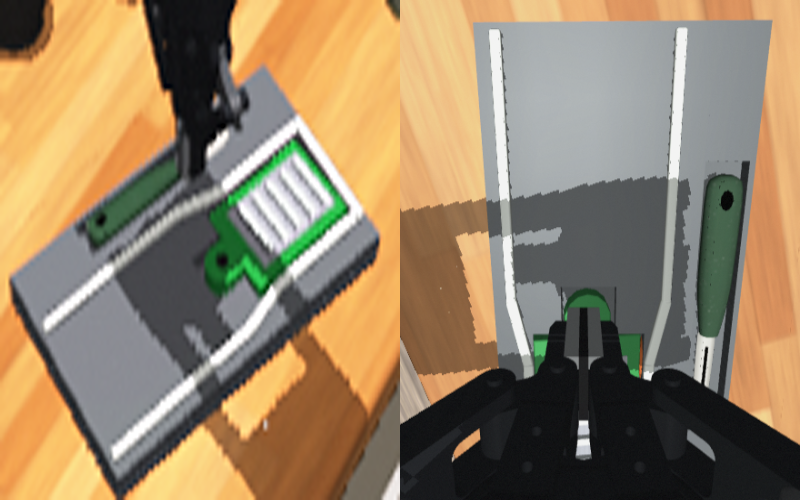

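The plate has dropped over the cutout with its tab over the notch, at (215,270) in the left half, and it sits roughly level on the nubs. Now I press on its middle.

```bash
python3 -m crank '[-0.13,0.007,0.03,0,0,0,1, -0.26,0.007,0.06,0,0,0,1, -0.385,0.007,0.1,0,0,0,1, -0.385,0.007,0.2,0,0,0,1, -0.385,0.007,0.26,0,0,0,1, -0.385,0.007,0.28,0,0,0,1, -0.385,0.007,0.29,0,0,0,1, -0.385,0.007,0.3,0,0,0,1, -0.385,0.007,0.3,0,0,0,1]'; python3 -c "
from h import *
go(75,-25,.022)"
```

```text
t: 7.3
tool_pos: [0.4606, -0.1022, 0.0324]
tcp_rot: [3.142, -0.0, 1.268]
wrist_force: [-0.2, -0.6, -0.2]
width: -0.0002
gripper_force: 0.0
t 7.3 tcp [ 0.4606 -0.1022  0.0324] case [[ 74.7 -24.3]] F [-0.2 -0.6 -0.2] w -0.0001872043218589981
shift [-0.001  -0.0023  0.0348] turn [ 0.     -0.     -0.0037]
```

```bash
python3 -m crank '[0,-0.002,0.006,0,0,0,1, 0,-0.002,0.012,0,0,0,1, 0,-0.002,0.016,0,0,0,1, 0,-0.002,0.016,0,0,0,1]'; python3 -m crank '[0,0,0.003,0,0,0,1, 0,0,0.006,0,0,0,1, 0,0,0.006,0,0,0,1]'; python3 -m crank '[0,0,0.003,0,0,0,1, 0,0,0.006,0,0,0,1, 0,0,0.006,0,0,0,1]'
```

```text
t: 7.63
tool_pos: [0.46, -0.1019, 0.0278]
tcp_rot: [3.141, 0.0, 1.268]
wrist_force: [-0.7, -0.2, 0.2]
width: 0.0
gripper_force: 0.0
t: 7.88
tool_pos: [0.4602, -0.1022, 0.0264]
tcp_rot: [3.141, 0.0, 1.267]
wrist_force: [-0.7, 0.6, 6.2]
width: -0.0002
gripper_force: 2.8
t: 8.13
tool_pos: [0.4604, -0.1023, 0.0246]
tcp_rot: [3.14, 0.0, 1.267]
wrist_force: [-0.6, 0.5, 0.1]
width: 0.0001
gripper_force: 0.0
```

```bash
python3 -m crank '[0,0,0.004,0,0,0,1, 0,0,0.008,0,0,0,1, 0,0,0.008,0,0,0,1]'; python3 -m crank '[0,0,0.004,0,0,0,1, 0,0,0.008,0,0,0,1, 0,0,0.008,0,0,0,1]'
```

```text
t: 8.38
tool_pos: [0.4601, -0.1022, 0.022]
tcp_rot: [3.141, 0.0, 1.267]
wrist_force: [-1.5, 1.3, 8.2]
width: 0.0
gripper_force: 4.3
t: 8.63
tool_pos: [0.4606, -0.1024, 0.0219]
tcp_rot: [3.139, 0.0, 1.268]
wrist_force: [-7.1, 2.4, 33.4]
width: -0.0001
gripper_force: 16.8
```

The middle is firmly down at deck height (z 0.022). Now I press lightly on both ends to make sure the whole plate is home.

```bash
python3 -m crank '[0,0,-0.035,0,0,0,1, -0.07,0,-0.035,0,0,0,1, -0.14,0,-0.035,0,0,0,1, -0.14,0,-0.02,0,0,0,1, -0.14,0,-0.012,0,0,0,1, -0.14,0,-0.008,0,0,0,1, -0.14,0,-0.006,0,0,0,1, -0.14,0,-0.006,0,0,0,1]';  python3 -m crank '[0,0,-0.03,0,0,0,1, 0.1,0,-0.03,0,0,0,1, 0.2,0,-0.03,0,0,0,1, 0.3,0,-0.03,0,0,0,1, 0.3,0,-0.014,0,0,0,1, 0.3,0,-0.006,0,0,0,1, 0.3,0,-0.002,0,0,0,1, 0.3,0,0,0,0,0,1, 0.3,0,0,0,0,0,1]'
```

```text
t: 9.3
tool_pos: [0.4476, -0.1426, 0.022]
tcp_rot: [3.141, 0.001, 1.268]
wrist_force: [-4.7, -2.8, 15.6]
width: -0.0002
gripper_force: 7.8
t: 10.05
tool_pos: [0.4747, -0.0559, 0.022]
tcp_rot: [3.141, -0.001, 1.266]
wrist_force: [-0.0, 5.7, 12.9]
width: 0.0004
gripper_force: 6.8
```

Both ends rest at z 0.022. I retreat and take a look.

```bash
python3 -m crank '[0,0,-0.1,0,0,0,1, 0,0,-0.2,0,0,0,1, 0,0,-0.3,0,0,0,1, 0.2,0,-0.4,0,0,0,1, 0.4,0,-0.5,0,0,0,1, 0.5,0,-0.5,0,0,0,1, 0.5,0,-0.5,0,0,0,1, 0.5,0,-0.5,0,0,0,1]'
python3 - <<'E'
from h import *
from station import manip
s=manip.read_camera("scene");a=s["pixels"][190:290,270:405,::-1]
c=manip.read_camera("wrist");b=c["pixels"][:,120:560,::-1]
cv2.imwrite("pics/s7.png",np.hstack([cv2.resize(a,(400,500),interpolation=2),cv2.resize(b,(400,500))]))
P=tocase(ray(s,np.argwhere(green(s)[180:300,250:410])[:,::-1]+[250,180],.022));P=P[P[:,1]<17];print(P.min(0),P.max(0))
E
```

```text
t: 10.72
tool_pos: [0.5215, 0.0913, 0.1733]
tcp_rot: [3.137, -0.004, 1.27]
wrist_force: [0.1, 0.5, -0.2]
width: 0.0003
gripper_force: 0.0
[-11.26961523 -63.01328944] [129.29728032  16.96085294]
```

View pics/s7.png

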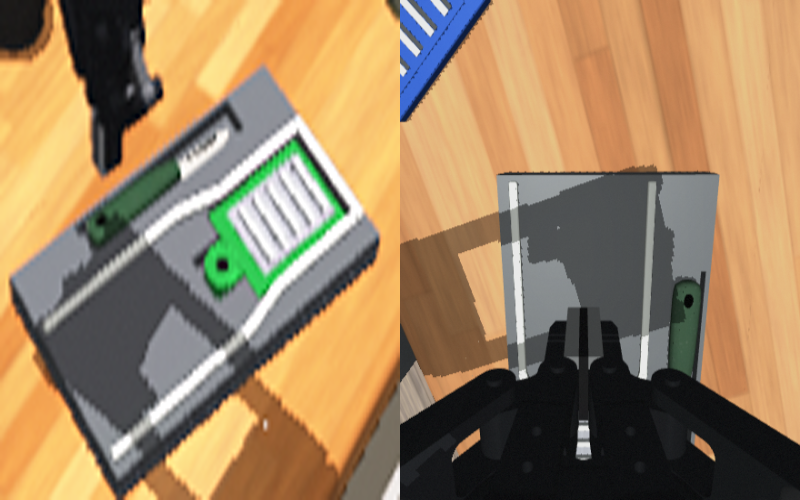

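The plate is flush in the cutout, around (275,215) in the left half, with its tab in the notch at (222,268). The extents -11 to 129 mm put the origin near x 74, within the play, and the gripper is clear.

```bash
python3 -c "
from station import manip
print(manip.close_job())"
```

```text
the job is handed in; nothing more can be done
None
```

The green plate is home in its cutout: pressed at its middle and both ends it read level with the deck (z 22 mm), the gripper is clear, the mug, tin and blue look-alike were not touched, and the job is handed in at about 11 s.

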